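# Lift the toasted bun off the tawa with the tongs

### The job

The bun has toasted on the hot tawa: pick up the kitchen tongs, close them on the bun, lift it off the pan and bring it over the blue bowl, which is to catch its crumbs. Finish while still holding it there with the tongs, still and well clear above the bowl's rim. Touch the bun with nothing but the tongs, do not let it fall or drag it off the pan onto the counter, and leave the tawa, the bowl, the tub and the ladle where they stand.

Things in the scene. Friction and masses are not known exactly. Their poses are not given: they have to be found in the camera images.
- tongs_grip (a point): Steel kitchen tongs lying flat, arms 22 mm tall, closing in the level plane when squeezed from both sides. This point: on the centre line midway between the two arms' black rubber grips, half-way up (13 mm above the underside). x: along the centre line towards the heads; z up. Pin 125 mm behind, pull ring to 165 mm behind, heads end 125 mm ahead; grips run 45 mm behind to 45 mm ahead.
- tongs_mouth (a point): Middle of the tongs' mouth: on the centre line between the two scoop heads, half-way up, 100 mm ahead of tongs_grip along x (same axes). The bun's middle belongs here when the tongs close. Narrowest gap between the heads: 70 mm open, about 60 mm with the grips squeezed to 56 mm. Each head is 35 mm long, 26 mm tall (13 mm up and down from here), hollowed to fit a 50 mm round.
- tongs_left: The tongs' arm on the +y side of their centre line, with its black nylon head; origin on the underside at the pin. The tongs measure 63 mm over the outside of the grips at tongs_grip when open, about 40 mm when closed on the bun; taken at 56 mm they can be carried with the mouth still wide enough for the bun.
- tongs_right: The tongs' arm on the -y side of their centre line, with its black nylon head; origin on the underside at the pin. A spring holds the arms open: about 6 N on each at the grips starts to close them, about 9 N brings them to the bun, and 20 to 35 N holds the bun firmly. The two arms move alike about the centre line.
- tongs: The tongs as a whole, 290 mm long with the pull ring, 26 mm tall, 130 g; the origin is on the underside, 13 mm below tongs_grip, x towards the heads.
- bun_center (a point): Small round brown bun with a domed top and a paler waist, 50 mm diameter, 40 mm tall, about 35 g, firm, standing on the tawa. This point is its centre, half-way up (20 mm above its base). Its sides are upright from about 12 to 26 mm above its base.
- bun: The same bun; the origin is the centre of its base.
- tawa: Black flat nonstick pan, loose on the counter, about 0.95 kg, 265 mm diameter over a low lip whose top is 11 mm above the counter; the flat cooking surface is 5 mm above the counter. A black handle, 22 mm thick, starts at the lip and reaches 310 mm from the middle along the tawa's +x, its top at most 47 mm above the counter. The origin is the centre of the underside, z up.
- bowl_rim (a point): Centre of the mouth of an open blue ceramic bowl, 150 mm across the rim, which stands upright on the counter with its rim 60 mm above the counter.
- bowl: The same bowl; the origin is the centre of its underside. Loose, about 0.38 kg.
- tub: Closed round whitish plastic tub, 112 mm diameter, 71 mm tall; not part of the work. The origin is the centre of its underside.
- ladle: Slotted steel ladle lying on the counter, 345 mm long, round slotted blade of 96 mm at its +x end, 27 mm tall at the most; not part of the work. The origin is on the counter below its handle, 110 mm from the blade's middle.
Not all that is in view belongs to the job. What is shaped like the bun but green, orange or pink is not meant.

How it is judged:
By the outcome, as a careful person would: the job done as asked, in the order asked, and still so for the second after the job is handed in, while the arm keeps its last pose, push and grip.
It also fails if it takes over 54 s, if anything falls off the work surface, if the arm or the gripper's body presses on something with over 40 N, if the wrist force passes 120 N, or if a joint passes its speed limit or range.

### The arm

A 6-joint arm with a two-finger parallel gripper is mounted at the origin on the work surface. World frame = base frame: x ahead of the robot, y to its left, z up, the work surface at z = 0. Lengths are in m, angles in rad, forces in N, time in s.
With the tool pointing down it reaches from about 0.35 to 0.775 m from the base axis. Payload 5.5 kg.
Tool frame: the origin (TCP) lies on the centre line of the jaws, within the pads' length; the fingertips stand 11 mm ahead of it and the grasp point (between the pads) lies 8 mm behind it; z points along the fingers, y is the direction in which the jaws open and shut (so a half turn about z gives the same grasp; the last joint's range is limited). The gripper opens to 85 mm and grips with 20 to 120 N. Pads are 22 mm wide; open, the fingers measure 114 mm over their backs; the gripper's body (76 mm by 85 mm) begins 54 mm behind the grasp point. The pads swing forward as they close: fully open they stand 13 mm farther back than shut.
Start: joints at [1.023, 0.313, 0.046, 1.304, 0, 1.431], TCP at [0.228, 0.528, 0.242] pointing down, gripper open.
Joint ranges: [-2.76, 2.76], [-0.86, 1.69], [-1.03, 1.26], [-2.2, 2.34], [-1.47, 1.5], [-3.14, 3.14]. Speed limits (rad/s): [2.57, 2.57, 3.14, 3.14, 3.14, 3.14].

### API

Orientations are given as a unit quaternion [w, x, y, z].
In Python, from workcell import env, imaging, order gives the robot as it stands. The module is installed in compiled form; this text tells all that it offers.
- The arm moves only by the tool move_arm, never from a script. Its argument "deltas" is one flat list of numbers, 7 for each row, row after row: the gripper's target within -1 to 1 (shut at 1, half-way at 0, fully open at -1), then the shift along the tool's x, y, z in m, then the turn, a rotation vector about the tool's x, y, z in degrees. In form: [jaw, tx, ty, tz, ax, ay, az, jaw, tx, ty, tz, ax, ay, az, ...]. A call has 1 to 10 rows; each row shifts and turns the commanded pose from where the row before left it, along the tool's axes as they then stand; what a row does not reach is not made up. A row lasts 1/8 s, in which the tool goes at most 62.5 mm and 10.7 degrees, less where a joint would pass 70% of its speed; a pose out of reach is approached as far as the arm can. A call is refused whole if a number of a shift passes 0.0625 or a number of a turn 10.7, either way. A call with a gripper value outside its range is refused whole. The fingers move at their own pace and stop on an object; "squeeze" is the grip in N (left out, the last holds). Time passes only in rows, so rows that do not move let the fingers close. It gives the time, the measured TCP pose, the force and the opening at its end, in the units of the state.
- env.get_state(): the state, without advancing time (a new reading comes with each control period).
- imaging.read_camera(name): name is "side" or "top"; returns a dict with "img" (480x640x3 uint8, red, green, blue), "z_map" (480x640 float32, m along the optical axis (not along the pixel's ray), 0 where there is no reading), "fx", "fy", "cx", "cy" (pixels), "rvec" (rotation vector, rad) and "tvec" (3), from world to camera coordinates, as OpenCV has them. Camera axes: x right, y down, z forward; pixel columns grow to the right and rows downward; lengths in m; the calibration is good to about 2 mm. A picture is of the moment at which its call begins.
- order.hand_in(): hands the job in, once; it reports no verdict.
Trained networks look in a picture, given as the dict that the camera call returned (one of the last four; its "shot" number tells which), for a name from the list of things; names that differ only in an ending like _2 or _b are one class to them, and where a whole thing is asked for, a point or a joint stands for the part that bears it (a point fixed in the world has none). Each returns a list of dicts, best first, with "confidence" (0 to 1); they miss things now and then, are a little off and sometimes report something else, mostly with a low value. They report only what shows in the picture. A call takes as long as a camera call. They do not tell look-alikes from the thing itself.
- imaging.recognise(picture, thing): "centre" ([column, row] in pixels, amid what is visible of it).
- imaging.cut_out(picture, thing): "mask" (480x640 bool, what is visible of it) and "centre" ([column, row] in pixels, amid what is visible of it).
The state is a dict: "clock": time; "joint_pos": joint angles; "qvel": joint speeds; "tau": joint torques, N m; "tcp_pos": TCP position; "orientation": TCP orientation; "wrist_force": force on the tool from outside, world axes, zero at the start; "ft_torque": the same for the moment, N m; "finger_gap": finger opening in m.
Only numpy, scipy, OpenCV 4.12 (cv2) and the standard library are available. Lean on these libraries where they do the work, as an engineer would, in place of code of your own. Each camera call takes 0.05 s, during which the arm holds its last target.

## Working session

There is one attempt and no reset: what is moved stays moved. The work goes in short steps, Python scripts to look and compute and a tool call to move; the robot and the scene stay as the last step left them, time stands still between calls to the robot, and variables do not carry over. Pictures are saved under pics/ and viewed, and the job is handed in when it is done.

Besides the shell and the picture viewer there is one more tool, called by a JSON object that holds its "api" and its "payload", one argument or row to a line. move_arm: Moves the arm, as the interface text tells. Its arguments: {"type":"object","properties":{"deltas":{"type":"array"},"squeeze":{"type":"number"}},"required":["deltas"]}

```bash
mkdir -p pics; cat > h.py <<'E'
import numpy as np, cv2
from workcell import env, imaging, order
def cam(n):
    p=imaging.read_camera(n); R=cv2.Rodrigues(np.array(p["rvec"],float))[0]
    p["R"]=R; p["t"]=np.array(p["tvec"],float).reshape(3); return p
def w(p,u,v,d=None):
    if d is None: d=p["z_map"][int(round(v)),int(round(u))]
    c=np.array([(u-p["cx"])/p["fx"]*d,(v-p["cy"])/p["fy"]*d,d]); return p["R"].T@(c-p["t"])
def onz(p,u,v,z):
    r=p["R"].T@np.array([(u-p["cx"])/p["fx"],(v-p["cy"])/p["fy"],1]); o=-p["R"].T@p["t"]
    return o+r*(z-o[2])/r[2]
def cloud(p,m):
    v,u=np.nonzero(m&(p["z_map"]>0)); d=p["z_map"][v,u]
    c=np.stack([(u-p["cx"])/p["fx"]*d,(v-p["cy"])/p["fy"]*d,d],1); return (c-p["t"])@p["R"]
def proj(p,X):
    c=p["R"]@np.array(X)+p["t"]; return c[0]/c[2]*p["fx"]+p["cx"],c[1]/c[2]*p["fy"]+p["cy"]
def save(p,n): cv2.imwrite("pics/"+n,cv2.cvtColor(p["img"],cv2.COLOR_RGB2BGR))
E
python3 - <<'E'
from h import *
np.set_printoptions(precision=4,suppress=True)
print(env.get_state())
for n in("top","side"):
    p=cam(n); save(p,n+"0.png"); print(n,"cam at",-p["R"].T@p["t"])
    for t in["tongs","tongs_left","tongs_right","tongs_grip","tongs_mouth","bun","tawa","bowl","bowl_rim","tub","ladle"]:
        for r in imaging.cut_out(p,t)[:3]:
            c=cloud(p,r["mask"]); print(t,round(r["confidence"],2),np.round(r["centre"]),len(c),np.median(c,0) if len(c) else"",np.percentile(c,2,axis=0),np.percentile(c,98,axis=0))
E
```

```text
{'clock': 0.0, 'joint_pos': array([ 1.0234,  0.314 ,  0.045 ,  1.3036, -0.    ,  1.4312]), 'qvel': array([ 0.0013,  0.0008,  0.0019,  0.0006,  0.001 , -0.0017]), 'tau': array([  0.0001, -48.0625,  29.8535,   0.0193,  -0.0002,   0.    ]), 'tcp_pos': array([0.2278, 0.5274, 0.2414]), 'orientation': array([-0.0003,  0.2025,  0.9793, -0.0009]), 'wrist_force': array([ 0.1711, -0.1747, -0.224 ]), 'ft_torque': array([-0.0022,  0.02  , -0.0707]), 'finger_gap': 0.08531878516716158}
top cam at [0.2998 0.0738 1.3932]
tongs 0.91 [229. 287.] 1032 [0.4653 0.3085 0.0223] [ 0.3671  0.2111 -0.0006] [0.5943 0.3513 0.0295]
tongs_left 0.75 [222. 284.] 620 [0.482  0.3206 0.021 ] [ 0.3833  0.287  -0.0025] [0.6015 0.3506 0.0287]
tongs_left 0.51 [367. 200.] 380 [0.6714 0.0014 0.0405] [ 0.6522 -0.0194  0.0124] [0.6971 0.0234 0.0482]
tongs_right 0.81 [242. 294.] 578 [0.4569 0.2798 0.022 ] [0.3752 0.2054 0.0007] [0.5555 0.3368 0.0293]
tongs_grip 0.82 [221. 292.] 1084 [0.4615 0.3103 0.0219] [ 0.3657  0.2141 -0.0008] [0.5981 0.3518 0.0294]
tongs_mouth 0.89 [226. 288.] 1306 [0.4704 0.3075 0.0217] [ 0.3681  0.2093 
[... 1924 characters left out ...]
3 [335. 234.] 319 [0.6403 0.1589 0.029 ] [0.6199 0.149  0.0031] [0.6635 0.1848 0.0409]
tawa 0.61 [360. 288.] 7541 [ 0.6522 -0.0267  0.0055] [ 0.5299 -0.1467  0.0025] [0.9165 0.1016 0.0412]
bowl 0.6 [298. 373.] 4994 [ 0.4846 -0.2615  0.0303] [ 0.417  -0.3538  0.0044] [ 0.5485 -0.2155  0.0607]
bowl 0.44 [269. 218.] 1244 [0.4829 0.2988 0.0154] [0.3691 0.2017 0.0021] [0.5993 0.3473 0.0264]
bowl_rim 0.95 [299. 374.] 5054 [ 0.4846 -0.2621  0.0306] [ 0.4165 -0.3538  0.0044] [ 0.55   -0.2163  0.0607]
tub 0.86 [437. 370.] 4022 [ 0.7057 -0.3368  0.0696] [ 0.6635 -0.3706  0.0038] [ 0.7626 -0.2693  0.073 ]
ladle 0.73 [315. 180.] 574 [0.6465 0.5104 0.0054] [ 0.4017  0.4804 -0.0007] [0.7188 0.5655 0.0252]
```

View pics/top0.png

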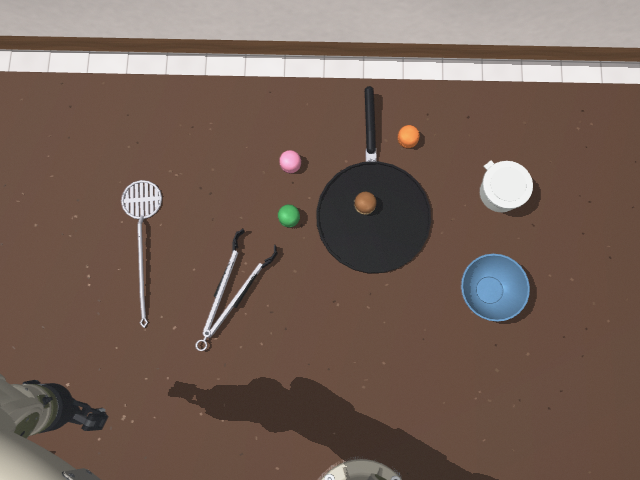

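View pics/side0.png

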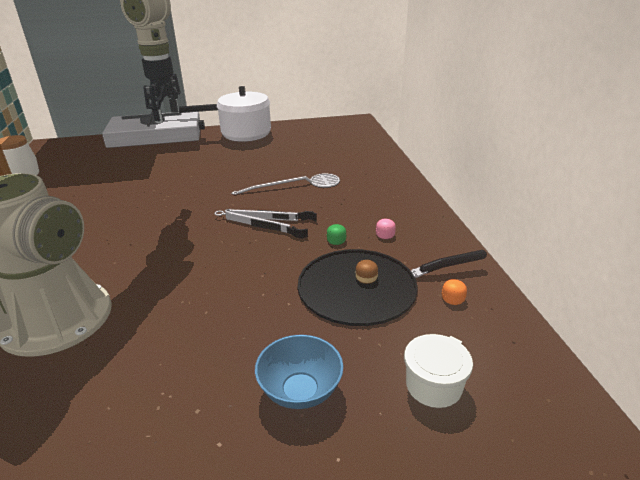

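The top view shows the tongs with their ring at (202,345) and heads at (240,233) and (274,250). The real bun is brown, at (365,203) on the tawa, and the bowl is at (495,287). The green, pink and orange balls are decoys. Next I'll fit the tongs' axis.

```bash
cat > fit.py <<'E'
from h import *
np.set_printoptions(precision=4,suppress=True)
from scipy.spatial.transform import Rotation as Ro
def tongs_cloud(p,lo,hi):
    m=np.zeros((480,640),bool)
    for t in["tongs"]:
        r=imaging.cut_out(p,t)
        if r: m|=r[0]["mask"]
    m=cv2.dilate(m.astype(np.uint8),np.ones((7,7)))>0
    c=cloud(p,m); return c[(c[:,2]>lo)&(c[:,2]<hi)]
def circle(xy):
    from scipy.optimize import least_squares
    s=least_squares(lambda q:np.hypot(xy[:,0]-q[0],xy[:,1]-q[1])-q[2],[*xy.mean(0),.05],loss="soft_l1",f_scale=.002).x
    return s
E
python3 - <<'E'
from fit import *
p=cam("top")
img=p["img"]; crop=cv2.resize(img[215:365,180:300],None,fx=5,fy=5,interpolation=cv2.INTER_CUBIC)[:,:,::-1]
cv2.imwrite("pics/crop0.png",cv2.resize(crop,(480,600)))
c=tongs_cloud(p,.012,.032)
q=cam("side"); c2=tongs_cloud(q,.012,.032)
for C in(c,c2,np.vstack([c,c2])):
    # principal symmetric fit: slice along rough axis and take midpoints of extents
    a=np.radians(-26.)
    for it in range(8):
        d=np.array([np.cos(a),np.sin(a)]); n=np.array([-d[1],d[0]])
        s=C[:,:2]@d; l=C[:,:2]@n
        S=[];M=[];W=[]
        for k in np.arange(s.max()-.18,s.max()-.045,.01):
            b=(s>k)&(s<k+.01)
            if b.sum()<6: continue
            x=l[b]; mid=(x.min()+x.max())/2
            if x.max()-x.min()<.015: continue
            L,Rr=x[x>mid],x[x<mid]; S.append(k+.005);M.append((L.mean()+Rr.mean())/2);W.append(L.mean()-Rr.mean())
        f=np.polyfit(S,M,1); a+=np.arctan(f[0])
    print("yaw",np.degrees(a),"s range",s.min(),s.max(),"offset",np.polyval(f,0.0),M and np.mean(M),np.round(W,3))
    o=d*(s.max()-.125)+n*np.mean(M); print("grip est from head end",o, "len",s.max()-s.min())
print("ring",onz(p,202,345,.013),"pin",onz(p,207,333,.024))
m=[r for r in imaging.cut_out(p,"bun")]
for P in(p,q):
  for r in imaging.cut_out(P,"bun"):
    cc=cloud(P,r["mask"]); col=P["img"][r["mask"]].mean(0); cc=cc[cc[:,2]>.015]
    print(col,circle(cc[cc[:,2]<.042][:,:2]),np.median(cc,0),(cc.min(0)+cc.max(0))/2)
  b=imaging.cut_out(P,"bowl_rim")[0]; cc=cloud(P,b["mask"]); print("bowl",circle(cc[cc[:,2]>.055][:,:2]))
s=env.get_state(); print(Ro.from_quat(s["orientation"],scalar_first=True).as_matrix())
E
```

```text
yaw -25.700036688525714 s range 0.14216693950038817 0.4257797152430584 offset 0.4746376793267427 0.47463767932674295 [0.032 0.039 0.044 0.046 0.048 0.05  0.053 0.055 0.056 0.058 0.061 0.064
 0.069 0.08 ]
grip est from head end [0.4769 0.2972] len 0.28361277574267024
yaw -25.267176843953177 s range 0.14750397691762532 0.4322320268951359 offset 0.46917411319993396 0.46917411319993396 [0.034 0.042 0.046 0.047 0.05  0.052 0.056 0.056 0.057 0.06  0.064 0.068
 0.074 0.082]
grip est from head end [0.4781 0.2931] len 0.28472804997751056
yaw -25.620018818118574 s range 0.14282671901440103 0.429083741885384 offset 0.4729014221863724 0.4729014221865556 [0.033 0.041 0.045 0.047 0.049 0.051 0.054 0.055 0.056 0.06  0.063 0.066
 0.073 0.082]
grip est from head end [0.4787 0.2949] len 0.286257022870983
ring [0.3442 0.3594 0.013 ] pin [0.3702 0.3477 0.024 ]
[209.1559 143.2772 170.5272] [0.7709 0.1785 0.0177] [0.7692 0.1781 0.0358] [0.7745 0.1788 0.031 ]
[ 77.8759 157.7873  94.0684] [0.6405 0.1771 0.0178] [0.6396 0.1773 0.0357] [0.6415 0.1776 0.0313]
[142.3945 101.3266  69.8266] [0.6742 0.0026 0.0202] [0.6718 0.0033 0.0399] [0.6752 0.0027 0.0326]
[213.3765 132.599   75.2518] [ 0.8389 -0.097   0.0179] [ 0.8374 -0.0964  0.0349] [ 0.8418 -0.098   0.0305]Traceback (most recent call last):
  File "<stdin>", line 29, in <module>
IndexError: list index out of range
```

View pics/crop0.png

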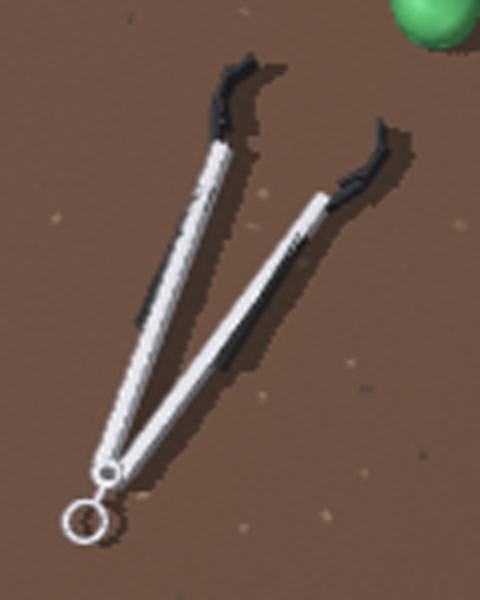

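```bash
cat > go.py <<'E'
import sys
from fit import *
def plan(tgt,yaw,n=8):
    "tgt TCP world; yaw of tongs axis (deg); tool x = opposite of axis, z down"
    s=env.get_state(); R0=Ro.from_quat(s["orientation"],scalar_first=True)
    a=np.radians(yaw); Rt=Ro.from_matrix(np.array([[-np.cos(a),-np.sin(a),0],[-np.sin(a),np.cos(a),0],[0,0,-1]]).T)
    rv=np.degrees((R0.inv()*Rt).as_rotvec()); d=np.array(tgt)-s["tcp_pos"]
    print("pos",s["tcp_pos"],"clock",s["clock"],"gap",s["finger_gap"],"F",s["wrist_force"],"yaw now",np.degrees(np.arctan2(-R0.as_matrix()[1,0],-R0.as_matrix()[0,0])))
    print("total turn (tool)",rv,"delta in tool-now",R0.inv().apply(d),"delta in tool-target",Rt.inv().apply(d),"per row /%d"%n,Rt.inv().apply(d)/n)
if __name__=="__main__":
    v=[float(x) for x in sys.argv[1:]]; plan(v[:3],v[3],int(v[4]) if len(v)>4 else 8)
E
python3 go.py .4814 .2944 .09 -25.6 9
```

```text
pos [0.2281 0.5279 0.2423] clock 1.55 gap 0.08540139433413098 F [-0.2679 -0.398   0.3328] yaw now -23.363263813632493
total turn (tool) [0.0045 0.0015 2.2367] delta in tool-now [-0.3252 -0.1139  0.1523] delta in tool-target [-0.3294 -0.1011  0.1523] per row /9 [-0.0366 -0.0112  0.0169]
```

{"api": "move_arm", "payload": {
  "deltas": [-1,0,0,0,0,0,2.2,-1,-0.0366,-0.0112,0.0169,0,0,0,-1,-0.0366,-0.0112,0.0169,0,0,0,-1,-0.0366,-0.0112,0.0169,0,0,0,-1,-0.0366,-0.0112,0.0169,0,0,0,-1,-0.0366,-0.0112,0.0169,0,0,0,-1,-0.0366,-0.0112,0.0169,0,0,0,-1,-0.0366,-0.0112,0.0169,0,0,0,-1,-0.0366,-0.0112,0.0169,0,0,0,-1,-0.0366,-0.0112,0.0169,0,0,0],
  "squeeze": 20
}}

```text
clock: 2.8
tcp_pos: [0.4827, 0.294, 0.0898]
orientation: [0.0, 0.221, 0.975, 0.0]
wrist_force: [0.6, 0.6, -0.5]
finger_gap: 0.0853
```

{"api": "move_arm", "payload": {
  "deltas": [-1,0,0,0,0,0,0]
}}

```text
clock: 2.92
tcp_pos: [0.4828, 0.2928, 0.0888]
orientation: [-0.001, 0.223, 0.975, -0.001]
wrist_force: [-1.3, -0.2, -0.5]
finger_gap: 0.0855
```

```bash
python3 - <<'E'
from go import *
plan([.4814,.2944,.016],-25.6,4)
p=cam("top"); cv2.imwrite("pics/c1.png",cv2.resize(p["img"][200:380,150:330],(600,600),interpolation=cv2.INTER_CUBIC)[:,:,::-1])
q=cam("side"); cv2.imwrite("pics/c1s.png",cv2.resize(q["img"][130:280,180:380],(800,600),interpolation=cv2.INTER_CUBIC)[:,:,::-1])
for P in(p,q):
  for r in imaging.cut_out(P,"bowl_rim")[:1]: cc=cloud(P,r["mask"]); print("bowl",circle(cc[cc[:,2]>.055][:,:2]))
  for r in imaging.cut_out(P,"bun"):
    cc=cloud(P,r["mask"]); print(P["img"][r["mask"]].mean(0),circle(cc[(cc[:,2]>.015)&(cc[:,2]<.038)][:,:2]))
E
```

```text
pos [0.4828 0.2928 0.0888] clock 2.925 gap 0.0854995320787995 F [-1.3153 -0.1678 -0.4908] yaw now -25.785393735324906
total turn (tool) [-0.0854 -0.0533 -0.1854] delta in tool-now [0.0019 0.001  0.0728] delta in tool-target [0.002  0.0009 0.0728] per row /4 [0.0005 0.0002 0.0182]
bowl [ 0.4834 -0.2809  0.0709]
[147.759  104.4515  71.4571] [0.6749 0.0031 0.0217]
[208.9532 130.0632  74.2857] [ 0.8402 -0.0976  0.0195]
[ 77.8296 156.1901  93.316 ] [0.6416 0.1778 0.0197]
[218.3904 149.6283 178.7995] [0.7721 0.1783 0.0197]
bowl [ 0.4831 -0.285   0.0714]
[ 66.2671 133.2671  74.905 ] [0.6425 0.1724 0.0206]
[191.908  123.5201 141.2069] [0.7729 0.1742 0.0205]
[195.8039 118.0321  64.9269] [ 0.8418 -0.1035  0.0205]
```

View pics/c1.png

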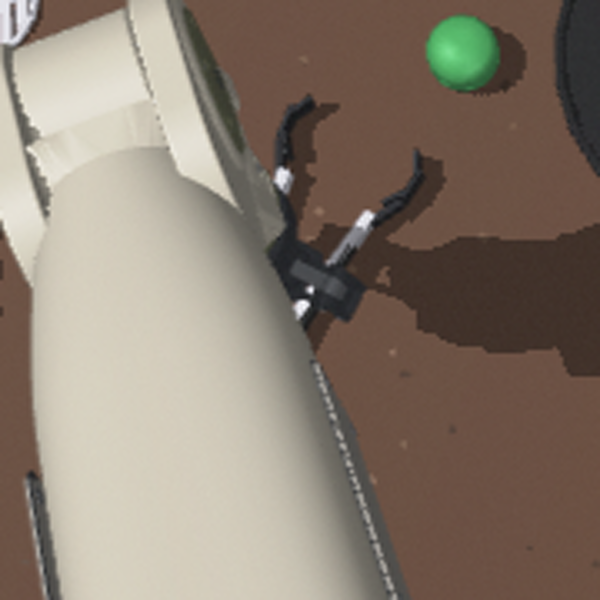

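View pics/c1s.png

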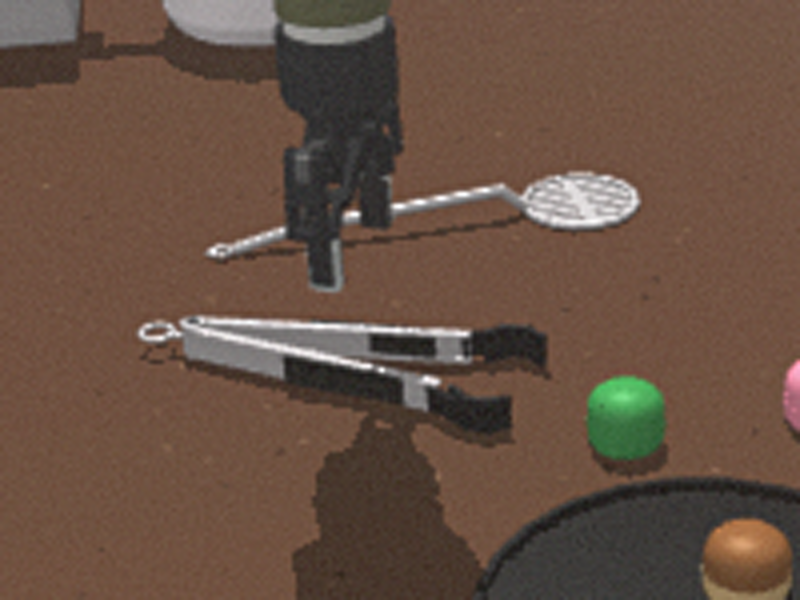

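{"api": "move_arm", "payload": {
  "deltas": [-1,0.002,0.001,0.018,0,0,-0.2,-1,0,0,0.018,0,0,0,-1,0,0,0.018,0,0,0,-1,0,0,0.013,0,0,0,-1,0,0,0.006,0,0,0,-1,0,0,0,0,0,0]
}}

```text
clock: 3.98
tcp_pos: [0.4801, 0.2967, 0.0171]
orientation: [-0.0, 0.219, 0.976, -0.0]
wrist_force: [-0.7, -0.3, -0.0]
finger_gap: 0.0855
```

```bash
python3 - <<'E'
from go import *
plan([.4814,.2944,.014],-25.6,1)
q=cam("side"); cv2.imwrite("pics/c2s.png",cv2.resize(q["img"][160:260,200:340],(800,571),interpolation=cv2.INTER_CUBIC)[:,:,::-1])
E
```

```text
pos [0.4801 0.2967 0.0171] clock 3.975 gap 0.08545981192410826 F [-0.6633 -0.2843 -0.0456] yaw now -25.341204897897118
total turn (tool) [-0.0068 -0.0114  0.2588] delta in tool-now [-0.0021 -0.0016  0.0031] delta in tool-target [-0.0021 -0.0016  0.0031] per row /1 [-0.0021 -0.0016  0.0031]
```

View pics/c2s.png

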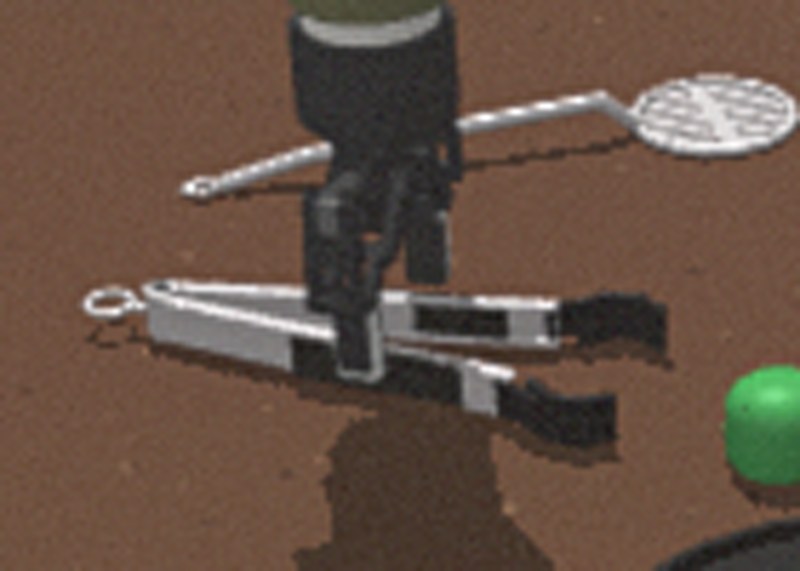

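{"api": "move_arm", "payload": {
  "deltas": [-1,-0.004,-0.0012,0.0035,0,0,0,-0.32,0,0,0,0,0,0,-0.32,0,0,0,0,0,0,-0.32,0,0,0,0,0,0,-0.32,0,0,0,0,0,0],
  "squeeze": 20
}}

```text
clock: 4.65
tcp_pos: [0.4845, 0.2939, 0.0148]
orientation: [0.001, 0.22, 0.976, 0.0]
wrist_force: [0.6, -1.3, 6.0]
finger_gap: 0.0566
```

```bash
python3 - <<'E'
from go import *
plan([.4814,.2944,.014],-25.6,1)
q=cam("side"); cv2.imwrite("pics/c3s.png",cv2.resize(q["img"][160:260,200:340],(800,571),interpolation=cv2.INTER_CUBIC)[:,:,::-1])
E
```

```text
pos [0.4845 0.2939 0.0148] clock 4.65 gap 0.05664715990039522 F [ 0.6432 -1.282   5.9937] yaw now -25.36958703762051
total turn (tool) [0.081  0.1022 0.2305] delta in tool-now [ 0.003  -0.0009  0.0008] delta in tool-target [ 0.003  -0.0009  0.0008] per row /1 [ 0.003  -0.0009  0.0008]
```

View pics/c3s.png

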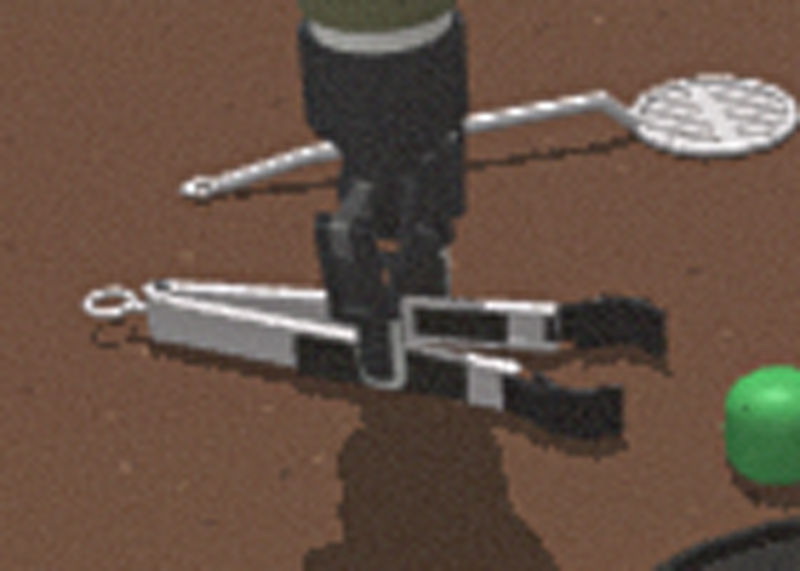

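{"api": "move_arm", "payload": {
  "deltas": [-0.33,0,0,-0.005,0,0,0,-0.33,0,0,-0.01,0,0,0,-0.33,0,0,-0.02,0,0,0,-0.33,0,0,-0.02,0,0,0,-0.33,0,0,-0.02,0,0,0,-0.33,0,0,-0.02,0,0,0,-0.33,0,0,-0.01,0,0,0,-0.33,0,0,0,0,0,0]
}}

```text
clock: 5.7
tcp_pos: [0.4839, 0.294, 0.1195]
orientation: [0.001, 0.22, 0.976, 0.001]
wrist_force: [0.1, -0.5, -2.5]
finger_gap: 0.0565
```

```bash
python3 - <<'E'
from go import *
plan([.574,.002,.12],0,12)
q=cam("side"); cv2.imwrite("pics/c4s.png",cv2.resize(q["img"][110:260,180:380],(800,600),interpolation=cv2.INTER_CUBIC)[:,:,::-1])
E
```

```text
pos [0.4839 0.294  0.1195] clock 5.7 gap 0.05647780217266892 F [ 0.0837 -0.5169 -2.4777] yaw now -25.362332126097474
total turn (tool) [  0.0597   0.0704 -25.3623] delta in tool-now [-0.2065 -0.2253 -0.0006] delta in tool-target [-0.0901 -0.292  -0.0005] per row /12 [-0.0075 -0.0243 -0.    ]
```

View pics/c4s.png

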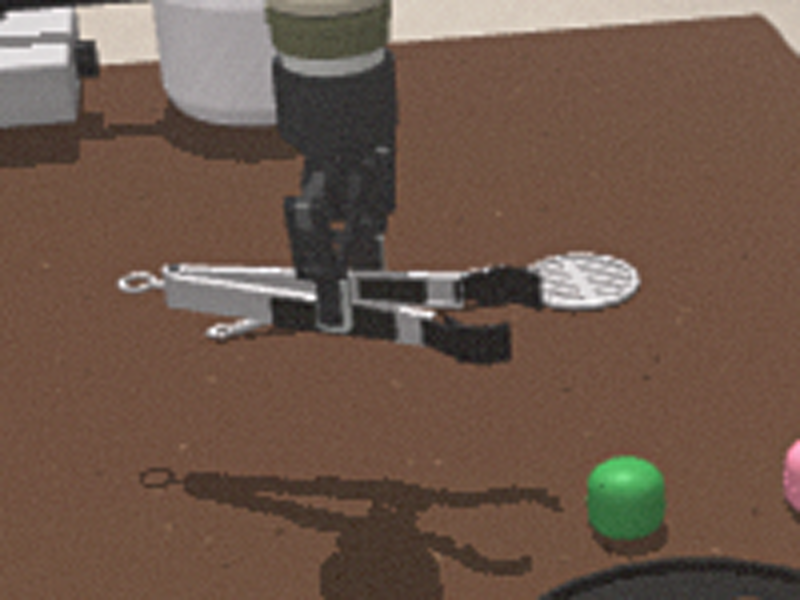

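{"api": "move_arm", "payload": {
  "deltas": [-0.33,0,0,0,0,0,-6,-0.33,0,0,0,0,0,-6.4,-0.33,0,0,0,0,0,-6.5,-0.33,0,0,0,0,0,-6.5,-0.33,0,0,0,0,0,0]
}}

```text
clock: 6.38
tcp_pos: [0.4828, 0.2935, 0.1176]
orientation: [-0.001, 0.0, 1.0, -0.0]
wrist_force: [-0.6, -0.0, -0.7]
finger_gap: 0.0573
```

{"api": "move_arm", "payload": {
  "deltas": [-0.33,-0.003,-0.015,0,0,0,0,-0.33,-0.006,-0.03,0,0,0,0,-0.33,-0.007,-0.035,0,0,0,0,-0.33,-0.007,-0.035,0,0,0,0,-0.33,-0.007,-0.037,0,0,0,0,-0.33,-0.007,-0.035,0,0,0,0,-0.33,-0.007,-0.035,0,0,0,0,-0.33,-0.006,-0.035,0,0,0,0,-0.33,-0.006,-0.025,0,0,0,0,-0.33,0,-0.01,0,0,0,0]
}}

```text
clock: 7.62
tcp_pos: [0.5396, -0.0003, 0.1185]
orientation: [0.0, 0.001, 1.0, -0.0]
wrist_force: [-0.9, -0.7, -1.6]
finger_gap: 0.0565
```

{"api": "move_arm", "payload": {
  "deltas": [-0.33,0,0,0,0,0,0,-0.33,0,0,0,0,0,0]
}}

```text
clock: 7.88
tcp_pos: [0.5392, 0.0025, 0.1186]
orientation: [-0.0, -0.001, 1.0, 0.0]
wrist_force: [-0.3, 0.0, -0.4]
finger_gap: 0.057
```

```bash
python3 - <<'E'
from go import *
plan([.574,.002,.12],0,12)
p=cam("top"); cv2.imwrite("pics/c5.png",cv2.resize(p["img"][150:290,290:450],(686,600),interpolation=cv2.INTER_CUBIC)[:,:,::-1])
q=cam("side"); cv2.imwrite("pics/c5s.png",cv2.resize(q["img"][180:330,240:440],(800,600),interpolation=cv2.INTER_CUBIC)[:,:,::-1])
np.savez("c5",**{k+"_"+n:v for n,P in(("t",p),("s",q)) for k,v in P.items()})
E
```

```text
pos [0.5392 0.0025 0.1186] clock 7.875 gap 0.057028773556615675 F [-0.2965  0.0241 -0.4097] yaw now 0.06302312973466023
total turn (tool) [ 0.0268 -0.0259  0.063 ] delta in tool-now [-0.0348 -0.0006 -0.0014] delta in tool-target [-0.0348 -0.0005 -0.0014] per row /12 [-0.0029 -0.     -0.0001]
```

View pics/c5.png

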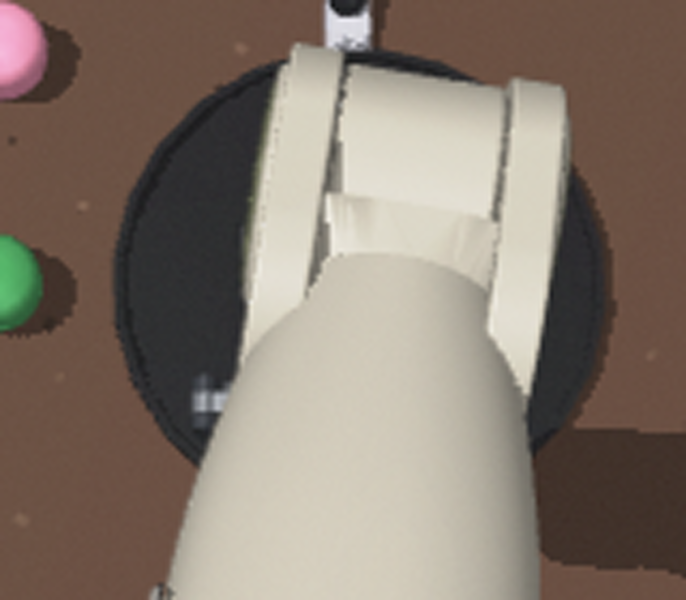

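View pics/c5s.png

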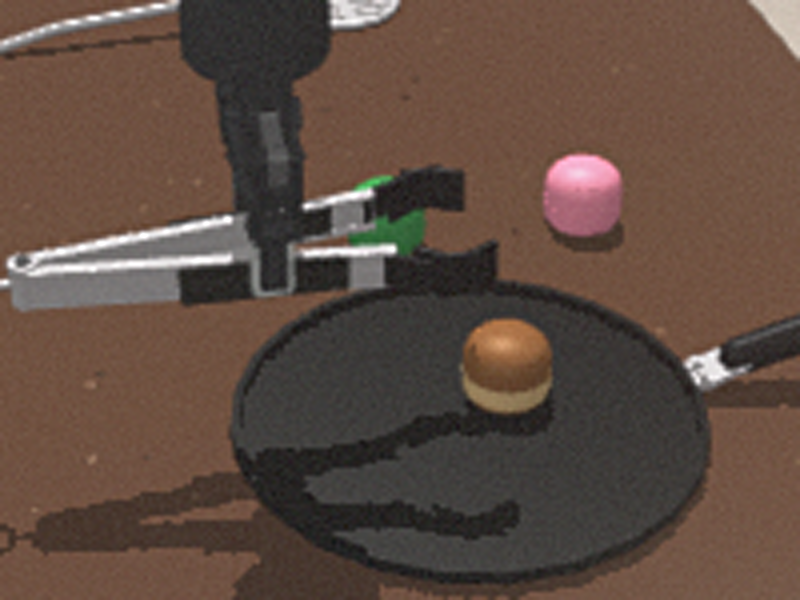

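```bash
cat > heads.py <<'E'
from go import *
def load(f,n):
    z=np.load(f); return {k[:-2]:z[k] for k in z.files if k.endswith("_"+n)}
def pts(q,box):
    m=np.ones((480,640),bool); c=cloud(q,m)
    lo,hi=np.array(box); return c[((c>lo)&(c<hi)).all(1)]
E
python3 - <<'E'
from heads import *
q=load("c5.npz","s")
c=pts(q,[[.36,-.08,.08],[.70,.08,.145]])
for x in np.arange(.36,.70,.015):
    b=c[(c[:,0]>x)&(c[:,0]<x+.015)]
    if len(b)<3: continue
    n=b[b[:,1]<.0]; f=b[b[:,1]>=0.0]
    g=lambda k: (len(k),k[:,1].min().round(4),np.median(k[:,1]).round(4),k[:,2].min().round(4),k[:,2].max().round(4)) if len(k) else None
    print(round(x,3),"near",g(n),"far",g(f))
print(c[c[:,1]<-.02][:,0].max(), c[c[:,1]>.02][:,0].max())
for r in imaging.cut_out(cam("side"),"bun"): print(np.round(r["centre"]),r["confidence"])
# bun in c5 by box
b=pts(q,[[.64,-.04,.012],[.71,.04,.06]]); print(circle(b[(b[:,2]>.015)&(b[:,2]<.034)][:,:2]),b.min(0),b.max(0))
t=pts(q,[[.5,-.2,.007],[.80,.12,.013]]); print("lip",circle(t[:,:2]))
E
```

```text
0.36 near (2, np.float64(-0.0048), np.float64(-0.0043), np.float64(0.114), np.float64(0.1158)) far (2, np.float64(0.0024), np.float64(0.0055), np.float64(0.1126), np.float64(0.1142))
0.375 near (15, np.float64(-0.015), np.float64(-0.0093), np.float64(0.112), np.float64(0.1178)) far (13, np.float64(0.0019), np.float64(0.0085), np.float64(0.112), np.float64(0.1162))
0.39 near (13, np.float64(-0.0111), np.float64(-0.0026), np.float64(0.1118), np.float64(0.1182)) far (12, np.float64(0.0004), np.float64(0.0038), np.float64(0.1111), np.float64(0.117))
0.405 near (83, np.float64(-0.0102), np.float64(-0.006), np.float64(0.1014), np.float64(0.131)) far (13, np.float64(0.0004), np.float64(0.003), np.float64(0.1139), np.float64(0.13))
0.42 near (78, np.float64(-0.0126), np.float64(-0.0088), np.float64(0.1031), np.float64(0.1263)) far (25, np.float64(0.0003), np.float64(0.0087), np.float64(0.118), np.float64(0.1265))
0.435 near (78, np.float64(-0.0151), np.float64(-0.0108), np.float64(0.1035), np.float64(0.1275)) far (32, np.float64(0.0035), np.float64(0.0121), np.float64(0.115), np.float64(0.12
[... 2014 characters left out ...]
0412), np.float64(0.1073), np.float64(0.1321)) far (67, np.float64(0.031), np.float64(0.0362), np.float64(0.1054), np.float64(0.1313))
0.63 near (79, np.float64(-0.0469), np.float64(-0.0433), np.float64(0.1057), np.float64(0.1326)) far (68, np.float64(0.0393), np.float64(0.0435), np.float64(0.1059), np.float64(0.1335))
0.645 near (65, np.float64(-0.0461), np.float64(-0.0385), np.float64(0.1065), np.float64(0.1336)) far (70, np.float64(0.033), np.float64(0.0387), np.float64(0.1055), np.float64(0.1331))
0.6594806571200144 0.6575517327497822
[366. 270.] 0.96
[456. 287.] 0.91
[385. 229.] 0.74
[ 0.6769 -0.0004  0.0244] [ 0.6516 -0.0281  0.012 ] [0.7008 0.0181 0.0476]
lip [ 0.6493 -0.022   0.1282]
```

{"api": "move_arm", "payload": {
  "deltas": [-0.33,-0.01,0,0,0,0,0,-0.33,-0.015,0,0,0,0,0,-0.33,-0.0125,0,0,0,0,0,-0.33,-0.005,-0.001,0.01,0,0,0,-0.33,0,0,0.015,0,0,0,-0.33,0,0,0.015,0,0,0,-0.33,0,0,0.012,0,0,0,-0.33,0,0,0,0,0,0,-0.33,0,0,0,0,0,0]
}}

```text
clock: 9.2
tcp_pos: [0.5823, 0.0008, 0.067]
orientation: [0.0, -0.0, 1.0, 0.0]
wrist_force: [-0.3, -0.1, -0.6]
finger_gap: 0.057
```

```bash
python3 - <<'E'
from heads import *
plan([.58,.001,.026],0,1)
q=cam("side"); cv2.imwrite("pics/c6s.png",cv2.resize(q["img"][200:320,260:420],(800,600),interpolation=cv2.INTER_CUBIC)[:,:,::-1])
np.savez("c6",**{k+"_s":v for k,v in q.items()})
c=pts(q,[[.55,-.08,.05],[.75,.08,.09]])
for x in np.arange(.56,.72,.01):
    b=c[(c[:,0]>x)&(c[:,0]<x+.01)]
    n=b[b[:,1]<.0]; f=b[b[:,1]>=0.0]
    g=lambda k: (len(k),*np.round([k[:,1].min(),np.median(k[:,1]),k[:,2].min(),k[:,2].max()],4).tolist()) if len(k) else None
    print(round(x,3),"near",g(n),"far",g(f))
print(c[c[:,1]<-.02][:,0].max(), c[c[:,1]>.02][:,0].max())
b=pts(q,[[.64,-.04,.012],[.71,.04,.048]]); print(circle(b[(b[:,2]>.015)&(b[:,2]<.034)][:,:2]),b.min(0),b.max(0))
E
```

```text
pos [0.5823 0.0008 0.067 ] clock 9.2 gap 0.05698117806023042 F [-0.2948 -0.0638 -0.5684] yaw now 0.03327275826422559
total turn (tool) [0.0004 0.0267 0.0333] delta in tool-now [0.0023 0.0002 0.041 ] delta in tool-target [0.0023 0.0002 0.041 ] per row /1 [0.0023 0.0002 0.041 ]
0.56 near (48, -0.0333, -0.0262, 0.0531, 0.078) far (49, 0.0137, 0.0194, 0.0546, 0.0782)
0.57 near (65, -0.0447, -0.0345, 0.053, 0.0897) far (63, 0.0135, 0.0224, 0.054, 0.0883)
0.58 near (49, -0.0442, -0.0414, 0.0599, 0.0897) far (2, 0.0281, 0.0283, 0.0747, 0.077)
0.59 near (33, -0.0371, -0.0296, 0.0534, 0.0849) far None
0.6 near (49, -0.0326, -0.0284, 0.0546, 0.0788) far None
0.61 near (45, -0.0323, -0.0287, 0.0546, 0.0775) far (25, 0.0203, 0.0234, 0.0538, 0.0782)
0.62 near (49, -0.0317, -0.0293, 0.0545, 0.0787) far (43, 0.0184, 0.025, 0.0515, 0.0785)
0.63 near (47, -0.0339, -0.03, 0.0548, 0.0793) far (44, 0.0219, 0.0271, 0.0549, 0.0791)
0.64 near (51, -0.0388, -0.0338, 0.0553, 0.0787) far (37, 0.0223, 0.0288, 0.0536, 0.0799)
0.65 near (44, -0.0445, -0.039, 0.058, 0.08) far (43, 0.0293, 0.0333, 0.0538, 0.0796)
0.66 near (55, -0.0476, -0.0429, 0.0571, 0.0809) far (35, 0.0299, 0.0349, 0.0548, 0.0812)
0.67 near (48, -0.0479, -0.045, 0.0545, 0.082) far (39, 0.0363, 0.0409, 0.0545, 0.0815)
0.68 near (50, -0.0496, -0.0459, 0.0533, 0.0808) far (54, 0.0375, 0.0409, 0.0542, 0.0814)
0.69 near (38, -0.0472, -0.0398, 0.0518, 0.0817) far (49, 0.0305, 0.0356, 0.0563, 0.0811)
0.7 near (5, -0.0381, -0.0372, 0.0551, 0.0742) far (2, 0.0348, 0.0352, 0.0564, 0.0597)
0.71 near None far None
0.7007593727319797 0.7008362575968893
[ 0.6769 -0.0006  0.0241] [ 0.6519 -0.0276  0.0122] [0.6994 0.0174 0.0438]
```

View pics/c6s.png

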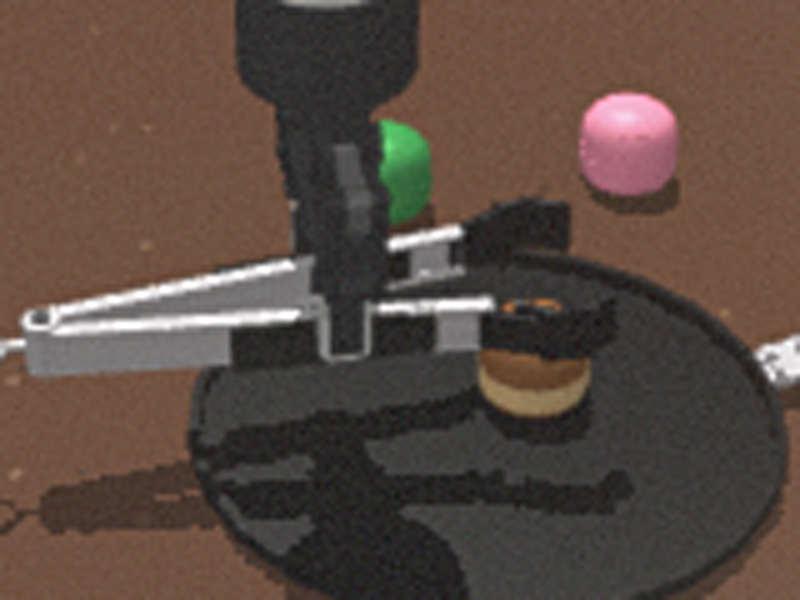

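{"api": "move_arm", "payload": {
  "deltas": [-0.33,-0.0005,0,0.008,0,0,0,-0.33,0,0,0.01,0,0,0,-0.33,0,0,0.01,0,0,0,-0.33,0,0,0.008,0,0,0,-0.33,0,0,0.0035,0,0,0,-0.33,0,0,0,0,0,0]
}}

```text
clock: 10.0
tcp_pos: [0.5824, 0.0009, 0.0268]
orientation: [-0.0, -0.0, 1.0, 0.0]
wrist_force: [-0.2, 0.7, -0.9]
finger_gap: 0.0569
```

```bash
cat > look.py <<'E'
from heads import *
import sys
plan([.58,.001,.026],0,1)
q=cam("side"); cv2.imwrite("pics/%s.png"%sys.argv[1],cv2.resize(q["img"][200:320,260:420],(800,600),interpolation=cv2.INTER_CUBIC)[:,:,::-1])
c=pts(q,[[.44,-.08,.010],[.75,.08,.09]])
n=c[(c[:,1]<-.031)&(c[:,0]>.64)]; f=c[(c[:,1]>.03)&(c[:,0]>.64)]
print("heads near z",np.percentile(n[:,2],[2,98]),"far z",np.percentile(f[:,2],[2,98]),"tipx",n[:,0].max(),f[:,0].max())
E
python3 look.py c7s
```

```text
pos [0.5824 0.0009 0.0268] clock 10.0 gap 0.056941224168642626 F [-0.23    0.7149 -0.9112] yaw now 0.0361032729600216
total turn (tool) [ 0.0102 -0.0342  0.0361] delta in tool-now [0.0024 0.0001 0.0008] delta in tool-target [0.0024 0.0001 0.0008] per row /1 [0.0024 0.0001 0.0008]
heads near z [0.0159 0.0409] far z [0.0105 0.0407] tipx 0.7023411554133654 0.749426950208224
```

View pics/c7s.png

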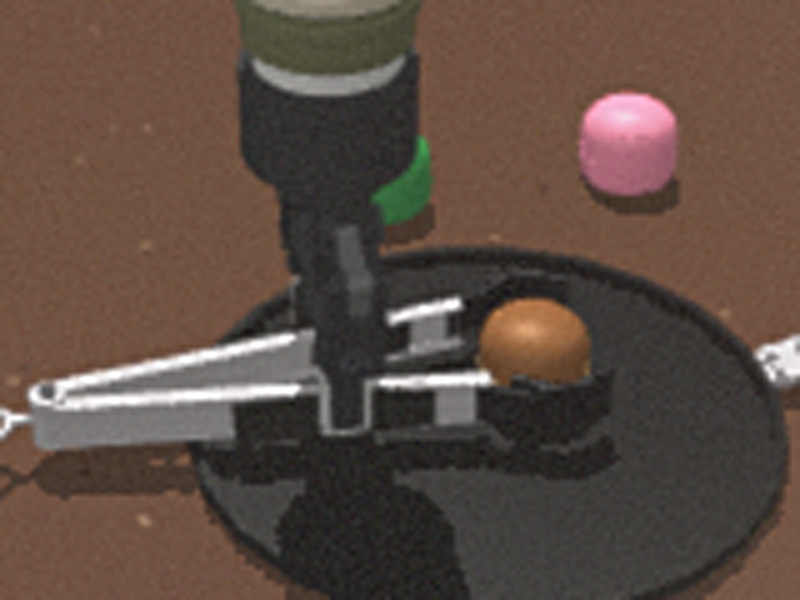

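{"api": "move_arm", "payload": {
  "deltas": [-0.2,0,0,-0.0005,0,0,0,-0.1,0,0,-0.0005,0,0,0,-0.03,0,0,0,0,0,0,-0.03,0,0,0,0,0,0],
  "squeeze": 28
}}

```text
clock: 10.55
tcp_pos: [0.5827, 0.0008, 0.0283]
orientation: [0.0, -0.0, 1.0, 0.0]
wrist_force: [0.2, -0.1, -1.5]
finger_gap: 0.0443
```

```bash
python3 look.py c8s
```

```text
pos [0.5827 0.0008 0.0283] clock 10.55 gap 0.044315622281712576 F [ 0.1951 -0.1393 -1.4881] yaw now 0.036581215429523826
total turn (tool) [0.0029 0.0124 0.0366] delta in tool-now [0.0027 0.0002 0.0023] delta in tool-target [0.0027 0.0002 0.0023] per row /1 [0.0027 0.0002 0.0023]
heads near z [0.0133 0.0392] far z [0.0106 0.0391] tipx 0.6967313517697105 0.7470743641602983
```

View pics/c8s.png

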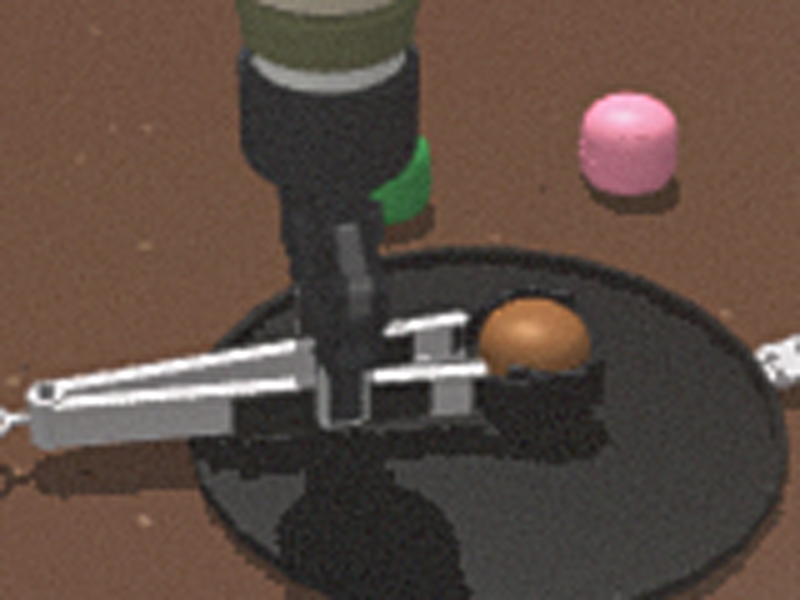

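{"api": "move_arm", "payload": {
  "deltas": [0.05,0,0,-0.001,0,0,0,0.15,0,0,-0.0005,0,0,0,0.3,0,0,0,0,0,0,0.3,0,0,0,0,0,0,0.3,0,0,0,0,0,0,0.3,0,0,0,0,0,0],
  "squeeze": 28
}}

```text
clock: 11.35
tcp_pos: [0.5826, 0.0009, 0.0297]
orientation: [0.0, -0.0, 1.0, 0.0]
wrist_force: [0.6, -0.6, -1.6]
finger_gap: 0.0378
```

```bash
python3 look.py c9s
```

```text
pos [0.5826 0.0009 0.0297] clock 11.35 gap 0.037845826374589185 F [ 0.5656 -0.5676 -1.6359] yaw now 0.03741920305270772
total turn (tool) [0.0055 0.0007 0.0374] delta in tool-now [0.0026 0.0001 0.0037] delta in tool-target [0.0026 0.0001 0.0037] per row /1 [0.0026 0.0001 0.0037]
heads near z [0.0155 0.0389] far z [0.0102 0.0363] tipx 0.6903343213807763 0.7496960193915486
```

View pics/c9s.png

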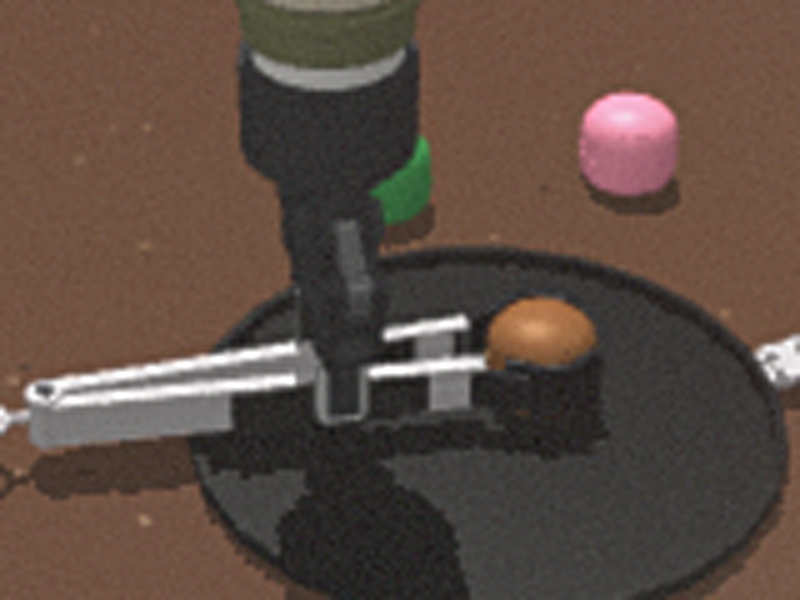

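{"api": "move_arm", "payload": {
  "deltas": [0.3,0,0,-0.003,0,0,0,0.3,0,0,-0.006,0,0,0,0.3,0,0,-0.01,0,0,0,0.3,0,0,-0.01,0,0,0,0.3,0,0,-0.006,0,0,0,0.3,0,0,0,0,0,0]
}}

```text
clock: 12.15
tcp_pos: [0.5832, 0.0008, 0.0656]
orientation: [0.001, -0.0, 1.0, -0.0]
wrist_force: [0.8, 0.8, -2.6]
finger_gap: 0.038
```

```bash
python3 look.py c10s
```

```text
pos [0.5832 0.0008 0.0656] clock 12.15 gap 0.037977468571799324 F [ 0.7637  0.8227 -2.6191] yaw now 0.03563215101495225
total turn (tool) [-0.0064  0.0921  0.0356] delta in tool-now [0.0033 0.0002 0.0396] delta in tool-target [0.0032 0.0002 0.0396] per row /1 [0.0032 0.0002 0.0396]
heads near z [0.0516 0.075 ] far z [0.0104 0.0528] tipx 0.6915638535313612 0.7495273721250189
```

View pics/c10s.png

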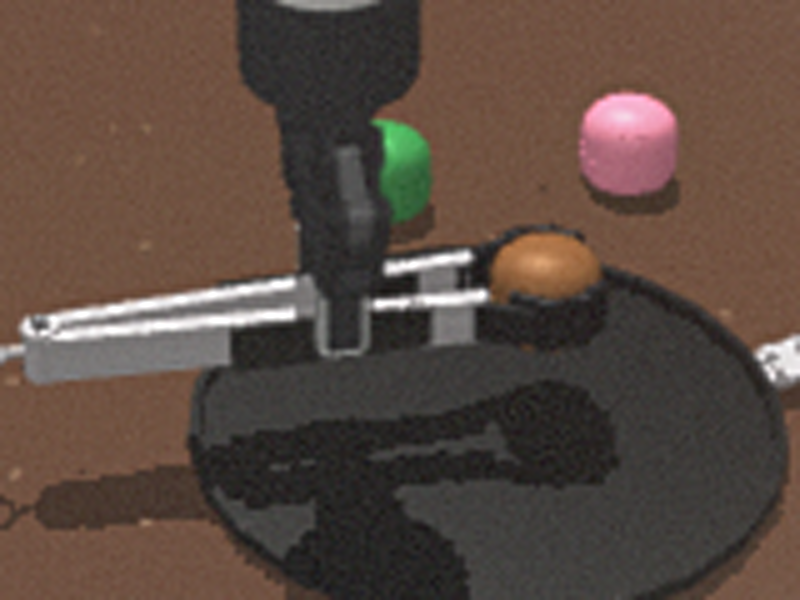

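{"api": "move_arm", "payload": {
  "deltas": [0.3,0,0,-0.01,0,0,0,0.3,0,0,-0.02,0,0,0,0.3,0,0,-0.02,0,0,0,0.3,0,0,-0.02,0,0,0,0.3,0,0,-0.02,0,0,0,0.3,0,0,-0.01,0,0,0,0.3,0,0,0,0,0,0]
}}

```text
clock: 13.08
tcp_pos: [0.5831, 0.0008, 0.1654]
orientation: [0.001, -0.0, 1.0, -0.0]
wrist_force: [0.1, -0.2, -1.2]
finger_gap: 0.0382
```

{"api": "move_arm", "payload": {
  "deltas": [0.3,0,0,0,0,0,2,0.3,0,0,0,0,0,4,0.3,0,0,0,0,0,5,0.3,0,0,0,0,0,5,0.3,0,0,0,0,0,5,0.3,0,0,0,0,0,4,0.3,0,0,0,0,0,3,0.3,0,0,0,0,0,2,0.3,0,0,0,0,0,0]
}}

```text
clock: 14.2
tcp_pos: [0.5823, 0.0009, 0.1641]
orientation: [-0.001, 0.259, 0.966, -0.0]
wrist_force: [-1.5, -0.2, -1.3]
finger_gap: 0.0381
```

```bash
python3 go.py .4012 -.2355 .165 -30 12
```

```text
pos [0.5823 0.0009 0.1641] clock 14.2 gap 0.0380527119840105 F [-1.54   -0.1739 -1.2775] yaw now -29.97691301251463
total turn (tool) [-0.0169 -0.0593  0.0231] delta in tool-now [ 0.0388 -0.2952 -0.0008] delta in tool-target [ 0.0387 -0.2953 -0.0009] per row /12 [ 0.0032 -0.0246 -0.0001]
```

{"api": "move_arm", "payload": {
  "deltas": [0.3,0.001,-0.01,0,0,0,0,0.3,0.003,-0.02,0,0,0,0,0.3,0.004,-0.028,0,0,0,0,0.3,0.004,-0.03,0,0,0,0,0.3,0.004,-0.03,0,0,0,0,0.3,0.004,-0.03,0,0,0,0,0.3,0.004,-0.03,0,0,0,0,0.3,0.004,-0.03,0,0,0,0,0.3,0.004,-0.028,0,0,0,0,0.3,0.003,-0.025,0,0,0,0]
}}

```text
clock: 15.45
tcp_pos: [0.42, -0.209, 0.1648]
orientation: [0.0, 0.259, 0.966, -0.0]
wrist_force: [0.1, -0.4, -1.3]
finger_gap: 0.038
```

{"api": "move_arm", "payload": {
  "deltas": [0.3,0.002,-0.02,0,0,0,0,0.3,0.0017,-0.0143,0,0,0,0,0.3,0,0,0,0,0,0,0.3,0,0,0,0,0,0]
}}

```text
clock: 15.95
tcp_pos: [0.4016, -0.2354, 0.1647]
orientation: [0.0, 0.259, 0.966, 0.0]
wrist_force: [0.1, 0.9, -1.9]
finger_gap: 0.038
```

```bash
python3 - <<'E'
from heads import *
plan([.4012,-.2355,.165],-30,1)
q=cam("side"); save(q,"c11s.png"); p=cam("top"); save(p,"c11.png")
for P in(q,p):
  for t in("bowl_rim","bun","tawa","tub","ladle"):
    for r in imaging.cut_out(P,t)[:3]:
      cc=cloud(P,r["mask"]); col=P["img"][r["mask"]].mean(0)
      print(t,round(r["confidence"],2),np.round(r["centre"]),col.round(),np.median(cc,0),np.percentile(cc,2,axis=0),np.percentile(cc,98,axis=0))
      if t=="bowl_rim": k=cc[(cc[:,2]>.055)&(cc[:,2]<.065)]; print(circle(k[:,:2]))
b=pts(q,[[.42,-.36,.10],[.55,-.2,.21]]);print(b.min(0),b.max(0))
E
```

```text
pos [ 0.4016 -0.2354  0.1647] clock 15.95 gap 0.038038486034245575 F [ 0.1083  0.8811 -1.8759] yaw now -29.966803235276213
total turn (tool) [0.0242 0.0017 0.0332] delta in tool-now [ 0.0003 -0.0002 -0.0003] delta in tool-target [ 0.0003 -0.0002 -0.0003] per row /1 [ 0.0003 -0.0002 -0.0003]
bowl_rim 0.72 [300. 371.] [ 89. 123. 147.] [ 0.484  -0.2633  0.0297] [ 0.417  -0.354   0.0046] [ 0.5488 -0.2187  0.0606]
[ 0.4831 -0.2853  0.0712]
bowl_rim 0.43 [251. 308.] [106. 103. 102.] [ 0.4174 -0.2418  0.1633] [ 0.2732 -0.3145  0.0015] [ 0.5068 -0.1016  0.1737]
[ 0.4691 -0.2146  0.0026]
bowl_rim 0.22 [300. 319.] [145. 101.  68.] [ 0.4892 -0.2942  0.1765] [ 0.4651 -0.3074  0.1492] [ 0.5098 -0.2669  0.1806]fit.py:13: RuntimeWarning: Mean of empty slice.
  s=least_squares(lambda q:np.hypot(xy[:,0]-q[0],xy[:,1]-q[1])-q[2],[*xy.mean(0),.05],loss="soft_l1",f_scale=.002).x
  ret = um.true_divide(
Traceback (most recent call last):
  File "fit.py", line 13, in circle
    s=least_squares(lambda q:np.hypot(xy[:,0]-q[0],xy[:,1]-q[1])-q[2],[*xy.mean(0),.05],loss="soft_l1",f_scale=.002).x
      ~~~~~~~~~~~~~^^^^^^^^^^^^^^^^^^^^^^^^^^^^^^^^^^^^^^^^^^^^^^^^^^^^^^^^^^^^^^^^^^^^^^^^^^^^^^^^^^^^^^^^^^^^^^^^^
ValueError: Initial guess is outside of provided bounds
```

View pics/c11s.png

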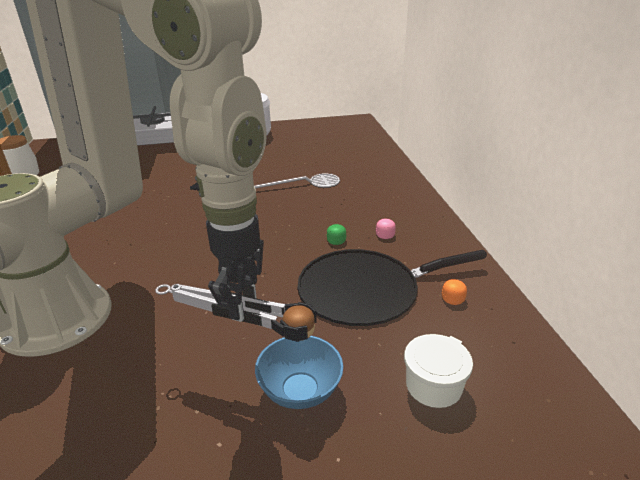

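View pics/c11.png

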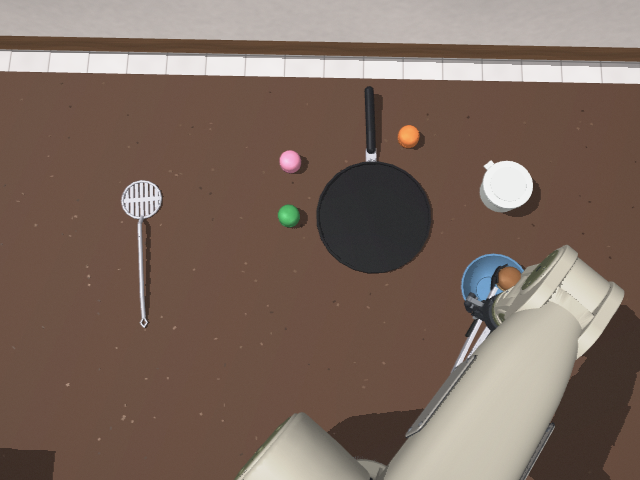

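The side view shows the bun at (300,319), held in the tongs at about (0.488, -0.286). Its base is about 80 mm above the rim of the bowl, which is centred at (0.483, -0.284). The tawa, bowl, tub and ladle are at the same pixels as before. I'll let the arm settle, then hand in.

{"api": "move_arm", "payload": {
  "deltas": [0.3,0,0,0,0,0,0,0.3,0,0,0,0,0,0,0.3,0,0,0,0,0,0,0.3,0,0,0,0,0,0,0.3,0,0,0,0,0,0,0.3,0,0,0,0,0,0]
}}

```text
clock: 16.85
tcp_pos: [0.4016, -0.2357, 0.1647]
orientation: [0.0, 0.259, 0.966, 0.0]
wrist_force: [0.2, -0.4, -2.5]
finger_gap: 0.0382
```

```bash
python3 - <<'E'
from heads import *
q=cam("side"); m=[r for r in imaging.cut_out(q,"bun") if abs(r["centre"][0]-300)<20]
for r in m: cc=cloud(q,r["mask"]); print(r["centre"],np.median(cc,0))
s=env.get_state(); print(s["clock"],s["tcp_pos"],s["finger_gap"],abs(s["qvel"]).max()); 
if m: print(order.hand_in())
E
```

```text
[301.2, 320.1] [ 0.4889 -0.2948  0.1765]
16.95 [ 0.4016 -0.2357  0.1647] 0.03807239476160655 0.0012649181631653713
the job is handed in; nothing more can be done
None
```

The bun is off the pan and held still in the tongs over the blue bowl. I handed the job in at about 17 s, against the 54 s limit.

- **Sequence:** I took the tongs by their grips at 57 mm, lowered the open mouth over the bun, and closed them on it with 28 N. I lifted it straight up and carried it to the bowl.
- **Final position:** The bun is about 5 mm from the bowl's centre, with its base roughly 80 mm above the rim. Just before hand-in the finger opening was steady at 38 mm and the joints were practically at rest.
- **Other items:** The last pictures show the tawa, bowl, tub and ladle where they first stood. I compared these by eye for everything but the bowl. The check script stopped on an error before it measured the others.
- **Small disagreements:** The two cameras differed by 3–4 mm in y on the bun and the bowl. The bun also slid about 1.5 mm on the pan as the tongs closed and centred it.

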